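# Refit the gas hob knob and hold it pressed for the spark check

## Robot

A 6-joint arm with a two-finger parallel gripper is mounted at the origin on the work surface. World frame = base frame: x ahead of the robot, y to its left, z up, the work surface at z = 0. Lengths are in m, angles in rad, forces in N, time in s.
With the tool pointing down it reaches from about 0.35 to 0.975 m from the base axis. Payload 4.9 kg.
Tool frame: the origin (TCP) lies between the finger pads; the fingertips stand 25 mm ahead of it and the grasp point (between the pads) lies 6 mm ahead of it (ctrl.tip_reach is the distance from the TCP to the fingertips, in m); z points along the fingers, y is the direction in which the jaws open and shut (so a half turn about z gives the same grasp; the last joint's range is limited). The gripper opens to 85 mm and grips with 20 to 120 N. Pads are 22 mm wide; open, the fingers measure 114 mm over their backs; the gripper's body (76 mm by 85 mm) begins 54 mm behind the grasp point. The pads swing forward as they close: fully open they stand 13 mm farther back than shut.
Start: joints at [-1.287, 0.053, 1.613, -0, 1.476, -0.119], TCP at [0.245, -0.575, 0.235] pointing down, gripper open.
Joint ranges: [-3.01, 3.01], [-1.01, 2.22], [0.06, 2.58], [-1.02, 4.17], [0.09, 2.62], [-3.14, 3.14]. Speed limits (rad/s): [2.57, 2.57, 3.14, 3.14, 3.14, 3.14].

## Interface

Orientations are given as a rotation vector (axis times angle).
In Python, from station import get_obs, get_image, camera_params, order, ctrl gives the robot as it stands.
- The arm moves only by the tool move_arm, never from a script. Its argument "deltas" is one flat list of numbers, 5 for each row, row after row: the opening, from -1 (shut) to 1 (fully open), so that 0 is half open, then the shift along the tool's x, y, z in m, then the turn about the tool's z in degrees. In form: [fingers, tx, ty, tz, turn, fingers, tx, ty, tz, turn, ...]. A call has 1 to 10 rows; each row is the pose to reach, as a shift and turn from the pose measured when the call began, along the tool's axes at that moment; what a row does not reach only later rows make up. A row lasts 1/10 s, in which the tool goes at most 50 mm and 8.59 degrees, less where a joint would pass 70% of its speed; a pose out of reach is approached as far as the arm can. A call with a gripper value outside its range is refused whole. The fingers move at their own pace and stop on an object; "force" is the grip in N (left out, the last holds). Time passes only in rows, so rows that repeat a pose let the fingers close. It gives the time, the measured TCP pose, the force and the opening at its end, in the units of the state.
- get_obs(): the state, without advancing time (a new reading comes with each control period).
- get_image(name): name is "scene" or "top"; returns the picture (400x640x3 uint8, red, green, blue); there is no depth.
- camera_params(name): a dict with "camera_matrix" (3x3 intrinsics, pixels), "k1" (the pictures are not rectified: a ray, as slopes to the right and down, at radius r is drawn at 1 + k1 r^2 times it, then the intrinsics apply), "extrinsics" (4x4, takes a point from camera to world coordinates). Camera axes: x right, y up, looking along -z (the intrinsics and any distortion apply to the point x, -y, -z); pixel columns grow to the right and rows downward; lengths in m; the calibration is good to about 2 mm. A picture is of the moment at which its call begins. camera_params takes no time and is no camera call.
- order.finish_job(): hands the job in, once; it reports no verdict.
The state is a dict: "t": time; "q": joint angles; "dq": joint speeds; "effort": joint torques, N m; "tool_pos": TCP position; "tool_rot": TCP orientation; "contact_force": force on the tool from outside, world axes, zero at the start; "wrist_torque": the same for the moment, N m; "opening": finger opening in m.
Only numpy, scipy, OpenCV 4.12 (cv2) and the standard library are available. Lean on these libraries where they do the work, as an engineer would, in place of code of your own. Each camera call takes 0.05 s, during which the arm holds its last target. There are 200 camera calls.

## Task

The tabletop gas hob on the tasting counter has been cleaned and one of its two control knobs is still off, lying on the counter: turn it so that the flat in its bore matches the flat of the bare tap spindle and push it fully home on the spindle. Then press the knob all the way down against the tap's spring, as for checking the igniter spark, and finish like that, still holding the knob pressed down. Leave the two jars and the saucepan where they stand.

Things in the scene. Friction and masses are not known exactly. Their poses are not given: they have to be found in the camera images.
- knob: loose black cooker knob, 45 g, 36 mm high, lying bore down on its skirt (52 mm diameter, 6 mm high). Origin: centre of its underside; z up on its axis; x towards its pointer nose, which has a white line. Oblong grip from 6 to 36 mm height: parallel flat sides to +y and -y, 24 mm apart, 30 mm long. D bore from below, 16 mm deep, 13.4 mm diameter, its flat on the pointer's side, 1.7 mm off axis
- knob_pointer (a point): the point of the knob's nose: 25 mm from the axis towards its +x, 30 mm above the underside; axes as the knob's
- spindle_tip (a point): centre of the top of the bare upright brass tap spindle (the tap without a knob); moves down with it. z up; x points out of its flat (tap at off: towards the burner). D of 12 mm diameter, flat 1 mm off axis and 18 mm long; tip chamfered 1.5 mm, 88 mm above the counter at rest. Knob fits pointer along x (within some 7 degrees) until its underside is 16 mm below this point
- spindle (a joint): how far the bare spindle is pressed down: 0 at rest, 0.006 m at its stop. Its spring pushes back with about 4 N at the start and 8.5 N at the stop. The spindle does not turn
- fitted_knob_top (a point): centre of the top of the other knob, in place on the hob's other tap: same shape and size, this point 46 mm above the hob's top, pointer (x) at off. The taps are 230 mm apart and either one may be the bare one
- hob: steel two-burner gas hob, 340 mm deep (x), 460 mm wide (y), fixed. Origin: centre of its underside, on the counter; front edge with the taps at -x; top at 62 mm height; taps at x -125 mm, y +115 and -115 mm, upright, each in a dark collar 2.5 mm high. Cast pan supports up to 96 mm above the counter cover x from -58 to +142 mm
- jam_jar: closed squat jam jar with a white lid, 74 mm in diameter, 72 mm high; origin at the centre of its underside; a bystander
- chutney_jar: closed squat chutney jar with a brass lid, 74 mm in diameter, 72 mm high; origin at the centre of its underside; a bystander
- saucepan: small steel saucepan, 132 mm in diameter, 75 mm high, with a black handle to its -y side; origin at the centre of its underside; a bystander
Things that resemble listed ones, but are neither listed nor needed, are in the scene too. Leave any purple look-alike of the knob alone.

How it is judged:
By the outcome, as a careful person would: the job done as asked, in the order asked, and still so for the second after the job is handed in, while the arm keeps its last pose, push and grip.
It also fails if it takes over 35 s, if anything falls off the work surface, if the arm or the gripper's body presses on something with over 40 N, if the wrist force passes 120 N, or if a joint passes its speed limit or range.

## Working session

There is one attempt and no reset: what is moved stays moved. The work goes in short steps, Python scripts to look and compute and a tool call to move; the robot and the scene stay as the last step left them, time stands still between calls to the robot, and variables do not carry over. Pictures are saved under pics/ and viewed, about 8 in all and at most 12, crops included, and the job is handed in when it is done.

Besides the shell and the picture viewer there is one more tool, called after "Emit:" by a JSON object that holds its "api" and its "payload", one argument or row to a line. move_arm: Moves the arm, as the interface text tells. Its arguments: {"type":"object","properties":{"deltas":{"type":"array"},"force":{"type":"number"}},"required":["deltas"]}

```bash
mkdir -p pics; python3 - <<'E'
from station import *
import cv2
for n in("scene","top"):
    cv2.imwrite(f"pics/{n}0.png",get_image(n)[:,:,::-1]); p=camera_params(n); print(n,p)
print(get_obs(), ctrl.tip_reach)
E
```

```text
scene {'camera_matrix': array([[403.22151192,   0.        , 320.55075746],
       [  0.        , 403.22151192, 197.06271012],
       [  0.        ,   0.        ,   1.        ]]), 'k1': -0.08449839997307891, 'extrinsics': array([[-0.44827177, -0.73583356,  0.50754447,  1.30061463],
       [ 0.89376965, -0.35935727,  0.26839926,  0.3700091 ],
       [-0.01510739,  0.57394366,  0.81875542,  1.23576162],
       [ 0.        ,  0.        ,  0.        ,  1.        ]])}
top {'camera_matrix': array([[400.0758255 ,   0.        , 324.23298731],
       [  0.        , 400.0758255 , 206.11525194],
       [  0.        ,   0.        ,   1.        ]]), 'k1': -0.008221329915137368, 'extrinsics': array([[-0.0057617 ,  0.98453943, -0.1750683 ,  0.36952753],
       [-0.99987154, -0.0030535 ,  0.01573483,  0.010888  ],
       [ 0.01495699,  0.17513647,  0.98443055,  1.31830937],
       [ 0.        ,  0.        ,  0.        ,  1.        ]])}
{'t': 0.1, 'q': array([-1.28698951e+00,  5.33166403e-02,  1.61418316e+00,  3.74556615e-06,
        1.47599011e+00, -1.18993205e-01]), 'dq': array([ 0.00107703, -0.00092584, -0.00131617,  0.00043814, -0.00043646,
        0.00128284]), 'effort': array([ 3.70538755e-04, -3.94908714e+01, -3.71361673e+01, -6.33239961e-05,
        3.98185803e-03, -5.51950219e-07]), 'tool_pos': array([ 0.24484335, -0.57443108,  0.23405414]), 'tool_rot': array([-3.07624035e+00, -6.28069240e-01,  2.39329806e-04]), 'contact_force': array([-0.16001726, -0.3317995 , -0.38555211]), 'wrist_torque': array([0.01584056, 0.03377054, 0.02468021]), 'opening': 0.08577880918308424} 0.025
```

View pics/scene0.png

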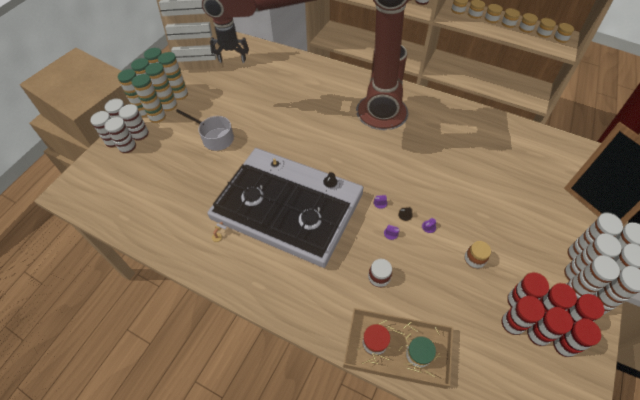

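View pics/top0.png

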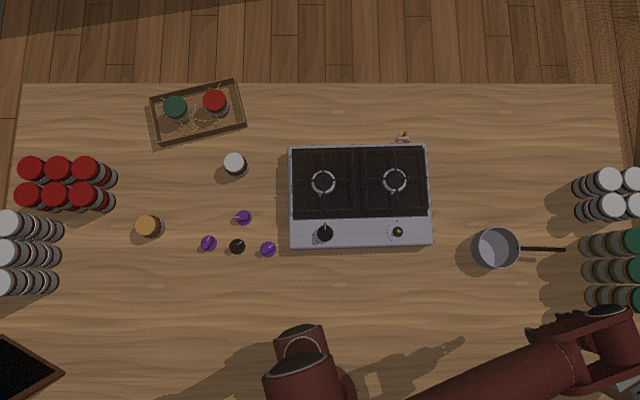

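Candidates for the knob: black at top (237,247) / scene (405,212). The look-alikes are purple at top (243,217), (208,243) and (268,249), and there is the fitted black knob at (325,233). The bare spindle is at top (398,232), scene (275,163). I choose the black one on the counter and check it in a close crop.

```bash
cat > h.py <<'E'
import numpy as np, cv2
from station import *
def proj(n,P):
    p=camera_params(n);E=np.linalg.inv(p["extrinsics"]);c=np.atleast_2d(P)@E[:3,:3].T+E[:3,3]
    s=np.c_[c[:,0],-c[:,1]]/-c[:,2:]; s=s*(1+p["k1"]*(s**2).sum(1,keepdims=True))
    K=p["camera_matrix"]; return s*[K[0,0],K[1,1]]+K[:2,2]
def unproj(n,uv,z):
    p=camera_params(n);K=p["camera_matrix"]
    s=cv2.undistortPoints(np.float64(uv).reshape(-1,1,2),K,np.array([p["k1"],0,0,0]))[:,0]
    d=np.c_[s[:,0],-s[:,1],-np.ones(len(s))]@p["extrinsics"][:3,:3].T;o=p["extrinsics"][:3,3]
    return o+d*((z-o[2])/d[:,2])[:,None]
def crop(im,u,v,w,h,k): 
    return cv2.resize(im[v:v+h,u:u+w],None,fx=k,fy=k,interpolation=cv2.INTER_CUBIC)
E
python3 - <<'E'
from h import *
a=cv2.imread("pics/top0.png");b=cv2.imread("pics/scene0.png")
A=np.hstack([crop(a,212,222,50,50,8),crop(a,373,207,50,50,8)])
B=np.hstack([crop(b,380,187,50,50,8),crop(b,250,138,50,50,8)])
cv2.imwrite("pics/c1.png",cv2.resize(np.vstack([A,B]),(600,600)))
cv2.imwrite("pics/c1b.png",crop(a,280,135,165,120,4.8))
print(unproj("top",[[237,247],[268,249],[208,243],[243,217]],.03),unproj("scene",[[405,212]],.03),unproj("top",[[398,231],[325,233]],.09),unproj("scene",[[275,163],[331,178]],.09))
E
```

```text
[[0.46646415 0.27056724 0.03      ]
 [0.45963885 0.17128918 0.03      ]
 [0.47965591 0.36376463 0.03      ]
 [0.56356334 0.25425365 0.03      ]] [[0.47926651 0.27403188 0.03      ]] [[ 0.50905393 -0.23656507  0.09      ]
 [ 0.50379786 -0.01062421  0.09      ]] [[ 0.5266872  -0.2262875   0.09      ]
 [ 0.49922489 -0.00934078  0.09      ]]
```

View pics/c1.png

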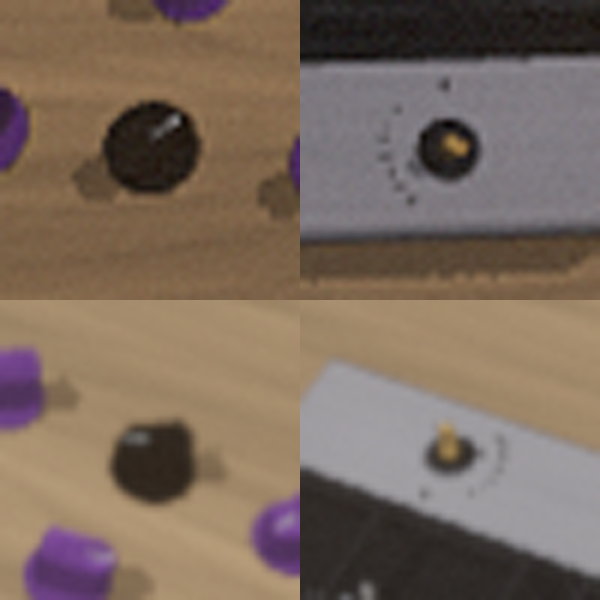

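View pics/c1b.png

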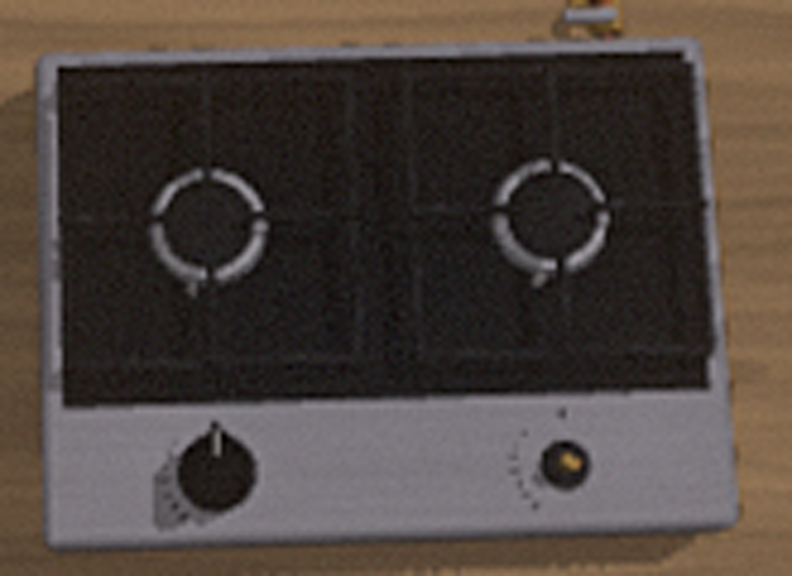

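The crop confirms it. The chosen knob is black, with its white line running up-right in the top view, from about (237,245) to (242,241), so its yaw is around -50°. The bare brass spindle is at top (399,231). The fitted knob points at the burner (off). Next I fit the poses.

```bash
cat >> h.py <<'E'
from scipy.optimize import minimize
from scipy.spatial.transform import Rotation as R
t=np.linspace(0,2*np.pi,40); C=np.c_[np.cos(t),np.sin(t)]
SK=np.vstack([np.c_[.026*C,0*t],np.c_[.026*C,0*t+.006]])
g=np.array([[-.015,-.012],[.015,-.012],[.015,.012],[-.015,.012],[.025,0]])
GR=np.vstack([np.c_[g,[.006]*5],np.c_[g[:4],[.036]*4],[[.025,0,.030]]])
def sil(n,x,y,z,yaw,S=8,org=(0,0),sz=(60,60)):
    m=np.zeros((sz[1]*S,sz[0]*S),np.uint8)
    for P in(SK,GR):
        uv=proj(n,P@R.from_euler('z',yaw).as_matrix().T+[x,y,z])-org
        cv2.fillConvexPoly(m,cv2.convexHull(np.int32(np.round((uv+.5)*S-.5))),1)
    return cv2.resize(m.astype(np.float32),sz,interpolation=cv2.INTER_AREA)
def fitknob(n,im,x,y,z,yaw,thr=75):
    c=proj(n,[[x,y,z+.015]])[0].astype(int);o=c-30
    b=im[o[1]:o[1]+60,o[0]:o[0]+60].max(2).astype(np.float32); r=np.hypot(*(np.mgrid[:60,:60]-30))<17
    d=np.clip((thr+25-b)/50,0,1)
    f=lambda p:(((sil(n,x+p[0]*1e-2,y+p[1]*1e-2,z,yaw+p[2],org=o)-d)**2)*r).sum()
    s=minimize(f,[0,0,0],method="Nelder-Mead",options=dict(initial_simplex=[[0,0,0],[.6,0,0],[0,.6,0],[0,0,.4]]))
    return x+s.x[0]*1e-2,y+s.x[1]*1e-2,np.degrees(yaw+s.x[2]),s.fun
E
python3 - <<'E'
from h import *
a=cv2.imread("pics/top0.png");b=cv2.imread("pics/scene0.png")
for n,im in(("top",a),("scene",b)):
    for y0 in(-40,-60): print(n,fitknob(n,im,.472,.272,0,np.radians(y0)))
    print(n,'fitted',fitknob(n,im,.50,-.01,.062+.010,np.radians(2)))
    # white line
    c=proj(n,[[.472,.272,.03]])[0].astype(int); w=im[c[1]-8:c[1]+8,c[0]-8:c[0]+8].min(2); print(w.max())
    v,u=np.nonzero(w>85); uv=np.c_[u,v]+c-8; print(uv.tolist()); print(np.round(unproj(n,uv,.036),4)[:,:2].tolist())
    # brass
    c=proj(n,[[.515,-.233,.08]])[0].astype(int); s=im[c[1]-14:c[1]+14,c[0]-14:c[0]+14].astype(int)
    m=(s[...,2]-s[...,0]>45)
    v,u=np.nonzero(m); m2=np.c_[u,v]+c-14
    print(m2.mean(0),m2.min(0),m2.max(0),unproj(n,[m2.mean(0)],.078))
# hob front edge & sides (from c1b crop, 4.8x)
P=np.array([[50,547],[738,522],[42,55],[697,40]])/4.8+[280,135]
print(unproj("top",P,.062))
E
```

```text
top (np.float64(0.47111319605291946), np.float64(0.2768985619481341), np.float64(-38.211619003121356), np.float64(13.037232398986816))
top (np.float64(0.47117644365511513), np.float64(0.2769849256309869), np.float64(-50.739389060639574), np.float64(12.968316078186035))
top fitted (np.float64(0.505240761923458), np.float64(-0.009320241110307962), np.float64(3.033597603296097), np.float64(40.96305847167969))
122
[[238, 237], [239, 237], [240, 237], [241, 241], [240, 242], [241, 242]]
[[0.498, 0.2672], [0.4979, 0.264], [0.4979, 0.2608], [0.4851, 0.2572], [0.4819, 0.2603], [0.4819, 0.2571]]
[398.45454545 230.81818182] [397 229] [400 232] [[ 0.51098167 -0.24042944  0.078     ]]
scene (np.float64(0.4680079634940243), np.float64(0.27536324560248776), np.float64(-32.80389189201028), np.float64(27.37018394470215))
scene (np.float64(0.4678525456025053), np.float64(0.27512524708330055), np.float64(-34.855267895178024), np.float64(27.74022674560547))
scene fitted (np.float64(0.5036604546580513), np.float64(-0.010564967421310884), np.float64(5.213127658915798), np.float64(21.8439998626709))
114
[
[... 2798 characters left out ...]
0.2511], [0.4695, 0.2544], [0.4538, 0.2866], [0.4522, 0.2898], [0.4798, 0.243], [0.4783, 0.2462], [0.4767, 0.2494], [0.4751, 0.2526], [0.4563, 0.2913], [0.4838, 0.2445], [0.4823, 0.2477], [0.4807, 0.2509], [0.4745, 0.2637], [0.4878, 0.246], [0.4863, 0.2492], [0.4785, 0.2652], [0.4918, 0.2475], [0.4903, 0.2507], [0.4958, 0.249], [0.4943, 0.2522], [0.4998, 0.2504], [0.5037, 0.2519], [0.5077, 0.2534], [0.5116, 0.2548], [0.5155, 0.2563], [0.5139, 0.2595]]
[277.68472906 151.30541872] [261 147] [288 164] [[ 0.46377707 -0.25280729  0.078     ]]
[[ 0.45721375  0.097338    0.062     ]
 [ 0.47137555 -0.35377454  0.062     ]
 [ 0.79163027  0.10581591  0.062     ]
 [ 0.80214734 -0.34334898  0.062     ]]
```

Emit:
{"api": "move_arm", "payload": {
  "deltas": [0.2, 0.328, -0.322, 0, -60, 0.2, 0.328, -0.322, 0, -60, 0.2, 0.328, -0.322, 0, -60, 0.2, 0.328, -0.322, 0, -60, 0.2, 0.328, -0.322, 0, -60, 0.2, 0.328, -0.322, 0, -60, 0.2, 0.328, -0.322, 0, -60, 0.2, 0.328, -0.322, 0, -60, 0.2, 0.328, -0.322, 0, -60, 0.2, 0.328, -0.322, 0, -60],
  "force": 50
}}

```text
t: 1.1
tool_pos: [0.4211, -0.1456, 0.2344]
tool_rot: [-2.343, -2.088, -0.003]
contact_force: [-0.6, -0.5, -0.0]
opening: 0.0511
```

Emit:
{"api": "move_arm", "payload": {
  "deltas": [0.2, 0.424, 0, 0, -40.6, 0.2, 0.424, 0, 0, -40.6, 0.2, 0.424, 0, 0, -40.6, 0.2, 0.424, 0, 0, -40.6, 0.2, 0.424, 0, 0, -40.6, 0.2, 0.424, 0, 0, -40.6, 0.2, 0.424, 0, 0, -40.6, 0.2, 0.424, 0, 0, -40.6, 0.2, 0.424, 0.11, -40.6, 0.2, 0.424, 0, 0.14, -40.6],
  "force": 50
}}

```text
schema error: expected a multiple of 5 numbers
```

Emit:
{"api": "move_arm", "payload": {
  "deltas": [0.2, 0.424, 0, 0, -40.6, 0.2, 0.424, 0, 0, -40.6, 0.2, 0.424, 0, 0, -40.6, 0.2, 0.424, 0, 0, -40.6, 0.2, 0.424, 0, 0, -40.6, 0.2, 0.424, 0, 0, -40.6, 0.2, 0.424, 0, 0, -40.6, 0.2, 0.424, 0, 0, -40.6, 0.2, 0.424, 0, 0.05, -40.6, 0.2, 0.424, 0, 0.1, -40.6],
  "force": 50
}}

```text
t: 2.1
tool_pos: [0.4718, 0.2785, 0.1436]
tool_rot: [1.469, 2.775, 0.012]
contact_force: [0.9, -1.2, -1.1]
opening: 0.0511
```

```bash
python3 - <<'E'
from h import *
a=get_image("top")[:,:,::-1];b=get_image("scene")[:,:,::-1]
cv2.imwrite("pics/c2.png",np.hstack([crop(a,200,205,80,80,4.9),crop(b,360,150,80,80,4.9)]))
o=get_obs();print(o["tool_pos"],proj("top",[o["tool_pos"]]),proj("scene",[o["tool_pos"]]))
E
```

```text
[0.46431074 0.27350889 0.1334712 ] [[228.9691119  245.11983931]] [[411.15097081 191.89728097]]
```

View pics/c2.png

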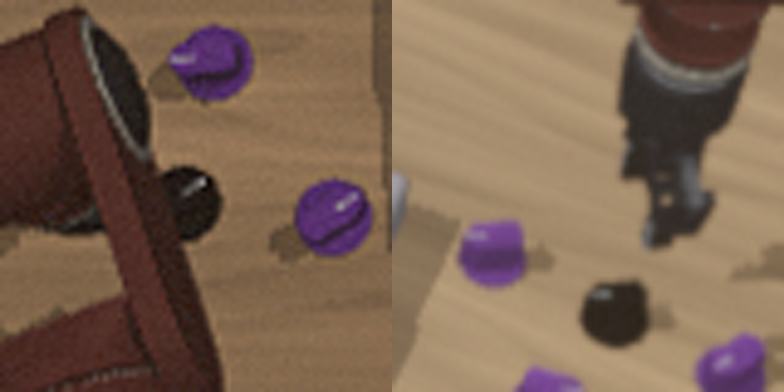

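The view shows the gripper above and slightly short of the black knob, with the purple ones clear on all sides. Descending, then closing.

Emit:
{"api": "move_arm", "payload": {
  "deltas": [0.2, -0.001, 0.006, 0.03, 0, 0.2, -0.001, 0.006, 0.07, 0, 0.2, -0.001, 0.006, 0.0975, 0, 0.2, -0.001, 0.006, 0.0975, 0, 0.2, -0.001, 0.006, 0.0975, 0, -1, -0.001, 0.006, 0.0975, 0, -1, -0.001, 0.006, 0.0975, 0, -1, -0.001, 0.006, 0.0975, 0, -1, -0.001, 0.006, 0.0975, 0, -1, -0.001, 0.006, 0.0975, 0],
  "force": 40
}}

```text
t: 3.2
tool_pos: [0.4717, 0.2772, 0.0399]
tool_rot: [-1.469, -2.769, 0.006]
contact_force: [1.5, 0.7, 11.5]
opening: 0.0002
```

```bash
python3 - <<'E'
from h import *
a=get_image("top")[:,:,::-1];b=get_image("scene")[:,:,::-1]
cv2.imwrite("pics/c3.png",np.hstack([crop(a,200,205,80,80,4.9),crop(b,365,170,80,80,4.9)]))
o=get_obs();print(o["tool_pos"],o["contact_force"],o["opening"])
E
```

```text
[0.47164029 0.27716017 0.03989759] [ 0.61825554  0.2373947  11.67469094] -0.00015606182869835734
```

View pics/c3.png

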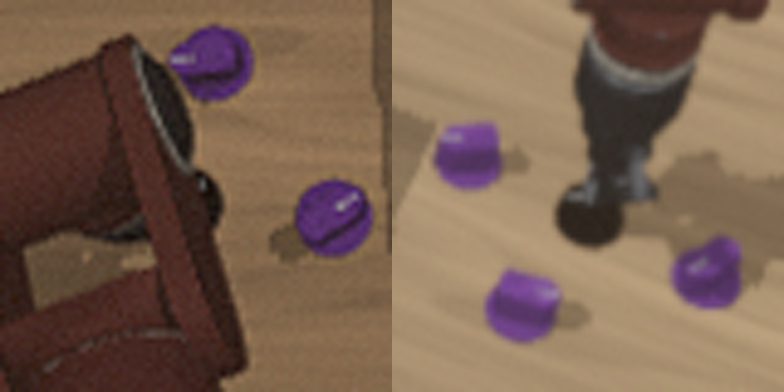

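```bash
python3 - <<'E'
from h import *
b=get_image("scene")[:,:,::-1].copy();a=get_image("top")[:,:,::-1].copy()
o=get_obs();T=R.from_rotvec(o["tool_rot"]).as_matrix();p=o["tool_pos"];print(T.round(3),o["opening"])
out=[]
for n,im,(u,v) in(("top",a,(212,220)),("scene",b,(375,180))):
    k=7;c=crop(im,u,v,55,55,k)
    def dots(P,col):
        for q in (proj(n,P)-[u,v]+.5)*k: cv2.circle(c,tuple(np.int32(q)),2,col,-1)
    dots(p+np.outer(np.linspace(0,.025,6),T[:,2]),(0,255,0))
    dots(p+T[:,2]*.025+np.array([[.011],[-.011]])*T[:,0],(0,255,255))
    M=R.from_euler('z',-56,degrees=True).as_matrix()
    dots(SK[:40]@M.T+[.470,.276,0],(255,255,0)); dots(GR[5:]@M.T+[.470,.276,0],(0,0,255))
    out.append(c)
cv2.imwrite("pics/c4.png",np.hstack(out))
E
```

```text
[[-0.56   0.828 -0.008]
 [ 0.828  0.561 -0.   ]
 [ 0.004 -0.007 -1.   ]] 0.00018412431439549155
```

View pics/c4.png

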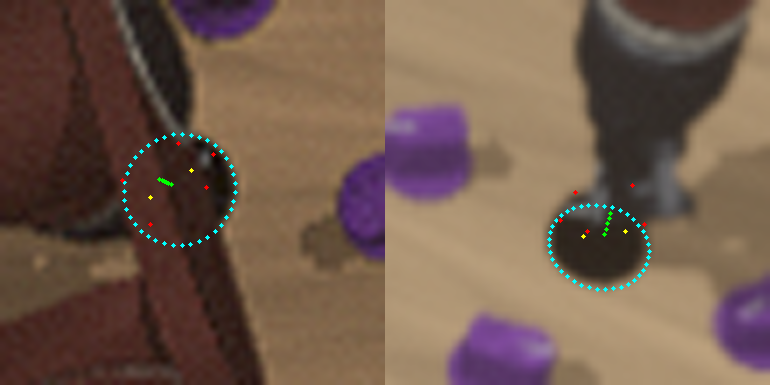

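The fitted model outline lies on the knob in both views, and the tool is over it. The opening reads 0 although the fingers look apart in the picture, and there is 11.5 N of upward contact. A small lift will show whether the knob is held.

Emit:
{"api": "move_arm", "payload": {
  "deltas": [-1, 0, 0, -0.02, 0, -1, 0, 0, -0.06, 0, -1, 0, 0, -0.1, 0, -1, 0, 0, -0.1, 0, -1, 0, 0, -0.1, 0],
  "force": 40
}}

```text
t: 3.9
tool_pos: [0.473, 0.2774, 0.1415]
tool_rot: [-1.47, -2.771, 0.003]
contact_force: [-0.1, -0.2, -0.6]
opening: -0.0003
```

```bash
python3 - <<'E'
from h import *
b=get_image("scene")[:,:,::-1].copy();a=get_image("top")[:,:,::-1].copy()
o=get_obs();print(o["tool_pos"],o["tool_rot"],o["contact_force"],o["opening"],o["effort"])
cv2.imwrite("pics/c5.png",np.hstack([crop(a,205,205,60,60,6.5),crop(b,370,155,65,65,6)]))
E
```

```text
[0.47142828 0.2767655  0.1385126 ] [-1.46841386 -2.76750773  0.0096967 ] [-0.47291924  0.54336509 -0.34392975] 0.0005862786787770218 [-9.79602846e-04 -3.40427184e+01 -3.61017287e+01  8.39865475e-03
  2.84659407e-03 -1.90798746e-04]
```

View pics/c5.png

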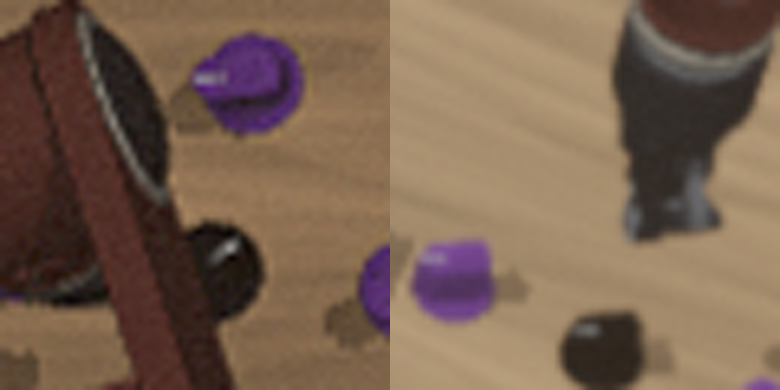

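The knob stayed on the counter, unmoved, and the shut fingers look some 5 px to the right of where the tool pose projects. I check the finger position with an open/shut picture difference.

```bash
python3 - <<'E'
from h import *
cv2.imwrite("pics/shut_s.png",get_image("scene")[:,:,::-1]);cv2.imwrite("pics/shut_t.png",get_image("top")[:,:,::-1])
E
```

Emit:
{"api": "move_arm", "payload": {
  "deltas": [1, 0, 0, 0, 0, 1, 0, 0, 0, 0, 1, 0, 0, 0, 0, 1, 0, 0, 0, 0, 1, 0, 0, 0, 0, 1, 0, 0, 0, 0]
}}

```text
t: 4.7
tool_pos: [0.4713, 0.2767, 0.138]
tool_rot: [-1.468, -2.767, 0.011]
contact_force: [0.5, 0.2, 0.1]
opening: 0.0843
```

```bash
python3 - <<'E'
from h import *
b=get_image("scene")[:,:,::-1].copy();cv2.imwrite("pics/open_s.png",b);s=cv2.imread("pics/shut_s.png")
o=get_obs();T=R.from_rotvec(o["tool_rot"]).as_matrix();p=o["tool_pos"];print(p,o["opening"])
k=8;u,v=390,155;out=[]
for im in(s,b):
    c=crop(im,u,v,48,60,k)
    def dots(P,col):
        for q in (proj("scene",P)-[u,v]+.5)*k: cv2.circle(c,tuple(np.int32(q)),2,col,-1)
    dots(p+np.outer(np.linspace(0,.025,6),T[:,2]),(0,255,0))
    w=.0425 if im is b else .0
    for sg in(1,-1): dots(p+T[:,2]*.012+sg*w*T[:,1]+np.outer(np.linspace(-.011,.011,5),T[:,0]),(0,255,255))
    out.append(c)
cv2.imwrite("pics/c6.png",np.hstack(out))
E
```

```text
[0.47129615 0.27669228 0.13797637] 0.08521998328362218
```

View pics/c6.png

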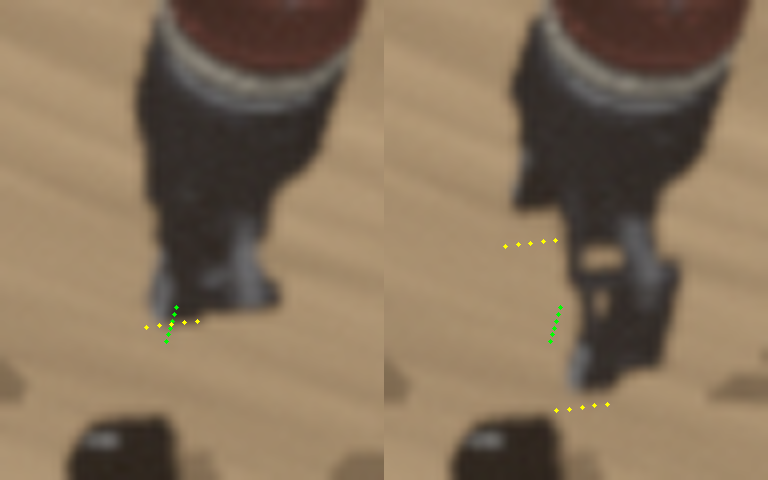

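```bash
python3 - <<'E'
from h import *
p=np.array([.24484,-.57443,.23405]);T=R.from_rotvec([-3.07624,-.62807,.00024]).as_matrix()
out=[]
for n,f in(("scene","pics/scene0.png"),("top","pics/top0.png")):
    im=cv2.imread(f);c0=proj(n,[p])[0].astype(int);u,v=np.clip(c0-32,0,[640-64,400-64]);k=6.2;c=crop(im,u,v,64,64,k);print(n,c0,u,v)
    def dots(P,col):
        for q in (proj(n,P)-[u,v]+.5)*k: cv2.circle(c,tuple(np.int32(q)),2,col,-1)
    dots(p+np.outer(np.linspace(0,.025,6),T[:,2]),(0,255,0))
    for sg in(1,-1): dots(p+T[:,2]*.012+sg*.0425*T[:,1]+np.outer(np.linspace(-.011,.011,5),T[:,0]),(0,255,255)); dots(p+T[:,2]*.012+sg*.057*T[:,1]+np.outer(np.linspace(-.011,.011,5),T[:,0]),(0,0,255))
    out.append(c)
cv2.imwrite("pics/c7.png",np.hstack(out))
E
```

```text
scene [232  63] 200 31
top [539 323] 507 291
```

View pics/c7.png

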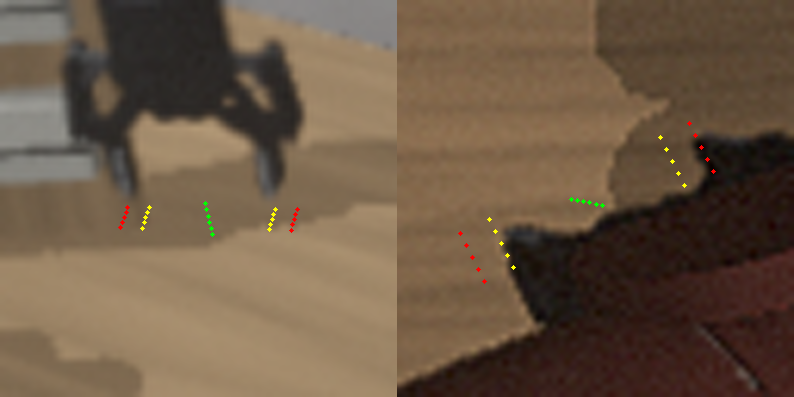

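```bash
python3 - <<'E'
from h import *
p=np.array([.24484,-.57443,.23405])
T=R.from_rotvec([-3.07624,-.62807,.00024]).as_matrix();T2=R.from_rotvec([-1.468,-2.767,.011]).as_matrix()
J=lambda n,p:np.array([(proj(n,[p+e])-proj(n,[p]))[0]/.01 for e in np.eye(3)*.01]).T
A=np.vstack([J("scene",p),J("top",p)]);b=np.array([-1.8,-3.7,6.2,1.5])
d=np.linalg.lstsq(A,b,rcond=None)[0];print("world",d,"res",A@d-b,"tool",T.T@d)
q=np.array([.4713,.2767,.138]);J2=J("scene",q);print(J2@d,J2@(T2@T.T@d))
print((proj("scene",[[.4713,.2767,.113]])-[390,155]+.5)*8)
E
```

```text
world [-0.00250897 -0.0082892   0.01400969] res [-0.17951988 -0.0568943  -0.10716182  0.05393443] tool [-0.0055543   0.00661589 -0.01402344]
[-1.3873627  -3.88415314] [-0.40426817 -0.61100346]
[[166.77939678 341.99118359]]
```

The projections against the start picture show the fingers really end about 15–20 mm higher than the stated 25 mm ahead of the TCP. This fits the shut fingers having stopped on the knob's top (z 36 mm) at TCP z 40 mm. So the real tip reach is about 4 mm when shut, and I need to go about 25 mm lower, guided by contact force.

Emit:
{"api": "move_arm", "payload": {
  "deltas": [0.5, -0.004, 0, 0.04, 0, 0.5, -0.004, 0, 0.08, 0, 0.5, -0.004, 0, 0.105, 0, 0.5, -0.004, 0, 0.11, 0, 0.5, -0.004, 0, 0.115, 0, 0.5, -0.004, 0, 0.115, 0],
  "force": 40
}}

```text
t: 5.35
tool_pos: [0.4731, 0.2736, 0.024]
tool_rot: [-1.469, -2.768, 0.009]
contact_force: [0.3, -0.6, 0.1]
opening: 0.0638
```

Emit:
{"api": "move_arm", "payload": {
  "deltas": [0.5, 0, 0, 0.005, 0, 0.5, 0, 0, 0.008, 0, 0.5, 0, 0, 0.008, 0]
}}

```text
t: 5.65
tool_pos: [0.4732, 0.2737, 0.0163]
tool_rot: [-1.469, -2.768, 0.008]
contact_force: [-1.0, 0.1, 0.9]
opening: 0.0643
```

```bash
python3 - <<'E'
from h import *
b=get_image("scene")[:,:,::-1].copy();cv2.imwrite("pics/c8.png",crop(b,375,160,65,75,8))
o=get_obs();print(o["tool_pos"],o["contact_force"],o["opening"])
E
```

```text
[0.47314762 0.27361132 0.01628496] [ 0.26652444  0.23313963 -0.01494024] 0.0639434307810196
```

View pics/c8.png

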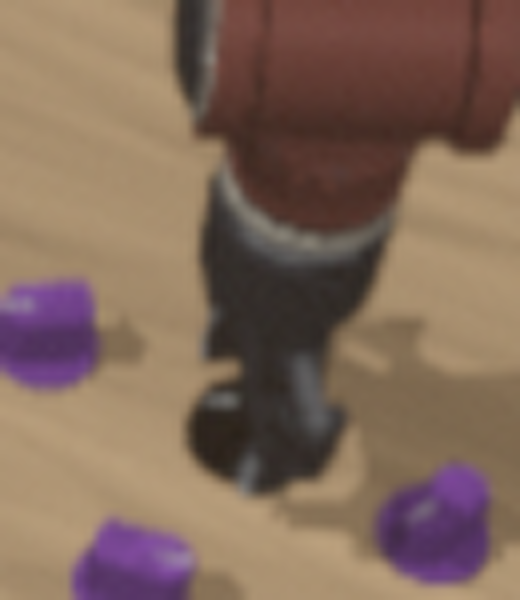

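The near finger stands in front of the knob but about 4 px (≈10 mm) too far right, along tool +x; the purple knobs are clear. I shift by -9 mm along x and close.

Emit:
{"api": "move_arm", "payload": {
  "deltas": [0.5, -0.009, 0, 0, 0, 0.5, -0.009, 0, 0, 0, 0.5, -0.009, 0, 0, 0, -1, -0.009, 0, 0, 0, -1, -0.009, 0, 0, 0, -1, -0.009, 0, 0, 0, -1, -0.009, 0, 0, 0, -1, -0.009, 0, 0, 0],
  "force": 30
}}

```text
t: 6.5
tool_pos: [0.4783, 0.2663, 0.0164]
tool_rot: [-1.469, -2.768, 0.008]
contact_force: [-0.6, 0.2, 0.6]
opening: 0.0233
```

Gripped: the opening is 23–24 mm, which is the grip's width. Now I lift and carry it.

Emit:
{"api": "move_arm", "payload": {
  "deltas": [-1, 0, 0, -0.03, 0, -1, 0, 0, -0.08, 0, -1, 0, 0, -0.13, 0, -1, 0, 0, -0.135, 0, -1, -0.04, -0.022, -0.135, -5, -1, -0.08, -0.045, -0.135, -12, -1, -0.12, -0.067, -0.135, -20, -1, -0.16, -0.09, -0.135, -27, -1, -0.2, -0.112, -0.135, -33, -1, -0.2, -0.112, -0.135, -33],
  "force": 40
}}

```text
t: 7.5
tool_pos: [0.4989, 0.0336, 0.1507]
tool_rot: [-0.629, -3.069, 0.007]
contact_force: [0.0, 0.8, -0.8]
opening: 0.0231
```

Emit:
{"api": "move_arm", "payload": {
  "deltas": [-1, -0.023, -0.044, 0, -5, -1, -0.045, -0.086, 0, -11, -1, -0.068, -0.13, 0, -17, -1, -0.091, -0.172, 0, -22, -1, -0.113, -0.215, 0, -24.8, -1, -0.13, -0.246, 0, -24.8, -1, -0.13, -0.246, 0.02, -24.8, -1, -0.13, -0.246, 0.025, -24.8, -1, -0.13, -0.246, 0.025, -24.8]
}}

```text
t: 8.4
tool_pos: [0.5202, -0.2422, 0.1239]
tool_rot: [0.045, -3.128, -0.001]
contact_force: [-0.5, 1.0, -0.7]
opening: 0.0232
```

```bash
python3 - <<'E'
from h import *
o=get_obs();print(o["tool_pos"],o["tool_rot"],o["contact_force"],o["opening"])
s=get_image("scene")[:,:,::-1].copy();cv2.imwrite("pics/s9.png",s);cv2.imwrite("pics/t9.png",get_image("top")[:,:,::-1])
b=cv2.imread("pics/scene0.png")
print(proj("scene",[[.511,-.240,.088],[.511,-.24,.110],[.511,-.24,.062]]))
c=s[125:178,245:305].max(2)
print("\n".join(" ".join(f"{v:3d}" for v in r) for r in c[::1,::2]))
E
```

```text
[ 0.52023362 -0.24217914  0.12386662] [ 4.46578503e-02 -3.12799193e+00 -8.06488753e-04] [-0.46802781  1.02834811 -0.68767141] 0.023181500815227567
[[274.02118437 159.20739231]
 [273.37637457 155.33735313]
 [274.76483028 163.66577381]]
164 167 170 170 167  77  82  97 116 108 110  93  86  90  59  52 152 174 174 176 175 173 170 169 167 169 171 174 178 181
165 165 166 170 168  90  69  87  90  89  89  91  94  65  52  50 128 172 173 176 175 176 175 172 169 167 169 171 174 176
170 167 165 165 166  93  61  70  92  99  99  90  66  54  49  47 108 169 172 174 175 175 177 175 173 169 168 167 170 173
169 169 167 165 164 102  56  57  65  70  70  59  54  50  50  49 105 172 171 171 173 175 175 176 176 175 173 168 169 169
166 167 167 168 158  97  53  55  56  59  55  53  51  51  51  49  94 177 175 172 171 173 174 176 177 176 177 174 171 168
169 167 167 168 132  67  50  52  52  51  50  52  49  49  50  49  91 177 179 178 173 171 171 174 175 176 177 178 175 172
167 170 168 163 112  74  53  53  53  50  51  51  50  50  49  49  93 172 177 179 178 173 171 171 173 174 175 176 177 177
155 170 171 151  93  76  
[... 4794 characters left out ...]
  46  49  48  52  53  59  81 139 163 165 165 166 166 167 165 165 166 166 165 165 165 164 164 165 165
 47  49  48  49  49  46  46  46  48  52  48  54  82 136 154 164 166 165 166 165 166 165 165 165 166 165 165 164 163 163
 48  48  52  48  51  49  50  45  49  50  47  52  53  69 113 143 162 166 166 165 166 166 165 165 166 166 166 165 164 162
 48  47  50  47  49  48  47  50  52  47  44  46  50  54  64  81 138 162 164 165 165 166 165 165 167 166 166 166 165 164
 48  48  48  50  49  48  47  50  50  48  45  44  44  50  54  54  81 133 151 164 164 165 166 165 166 166 166 165 166 165
 50  49  49  50  47  48  46  48  47  48  48  46  45  48  49  52  52  67 114 141 162 164 165 165 166 167 166 166 166 165
```

Emit:
{"api": "move_arm", "payload": {
  "deltas": [-1, 0, 0, 0.007, 0, -1, 0, 0, 0.013, 0, -1, 0, 0, 0.013, 0, -1, 0, 0, 0.013, 0]
}}

```text
t: 8.9
tool_pos: [0.5211, -0.2423, 0.1127]
tool_rot: [0.047, -3.131, 0.002]
contact_force: [0.3, 0.2, 0.1]
opening: 0.0233
```

```bash
cat > f.py <<'E'
from h import *
def blur(m,s=.6): return cv2.GaussianBlur(m,(0,0),s)
def spindle():
    for n,f,c in(("scene","pics/scene0.png",(274,161)),("top","pics/top0.png",(399,231))):
        im=cv2.imread(f).astype(np.float32);o=np.array(c)-15;w=im[o[1]:o[1]+30,o[0]:o[0]+30]
        d=w[...,2]-w[...,0]; yy,xx=np.mgrid[:30,:30]; sel=np.hypot(xx-15,yy-15)<8
        bg=np.median(d[sel]); d=np.clip((d-bg)/(d[sel].max()-bg),0,1)
        D=C[C[:,0]<.17]*.006; P0=np.vstack([np.c_[D,0*D[:,0]+.0645],np.c_[D,0*D[:,0]+.0865],np.c_[D*.75,0*D[:,0]+.088]])
        def f(p):
            m=np.zeros((240,240),np.uint8);uv=proj(n,P0+[.511+p[0]*.01,-.24+p[1]*.01,0])-o
            cv2.fillConvexPoly(m,cv2.convexHull(np.int32((uv+.5)*8-.5)),1)
            return (((blur(cv2.resize(m.astype(np.float32),(30,30),interpolation=cv2.INTER_AREA))*abs(p[2])-d)**2)*sel).sum()
        s=minimize(f,[0,0,1],method="Nelder-Mead",options=dict(initial_simplex=[[0,0,1],[.4,0,1],[0,.4,1],[0,0,.7]]))
        print("spindle",n,[.511+s.x[0]*.01,-.24+s.x[1]*.01],s.x[2],s.fun)
def held(im,z,x0,y0,vmin,yaw=.028,rad=11):
    c=proj("scene",[[x0,y0,z]])[0].astype(int);o=c-30
    b=im[o[1]:o[1]+60,o[0]:o[0]+60].max(2).astype(np.float32);d=np.clip((150-b)/100,0,1)
    yy,xx=np.mgrid[:60,:60];sel=(yy+o[1]>=vmin)&(np.hypot(xx-30,yy-30)<rad)
    # white line filled
    d[(yy<34)&(abs(xx-30)<3)]=1
    f=lambda p:(((blur(sil("scene",x0+p[0]*.01,y0+p[1]*.01,z,yaw,org=o))-d)**2)*sel).sum()
    s=minimize(f,[0,0],method="Nelder-Mead",options=dict(initial_simplex=[[0,0],[.6,0],[0,.6]]))
    return x0+s.x[0]*.01,y0+s.x[1]*.01,s.fun
E
python3 - <<'E'
from f import *
spindle()
im=cv2.imread("pics/s9.png")
for v in(149,151,153): print("s9",v,held(im,.1075,.511,-.24,v))
o=get_obs();print(o["tool_pos"],o["contact_force"])
s=get_image("scene")[:,:,::-1].copy();cv2.imwrite("pics/s10.png",s)
z=o["tool_pos"][2]-.0164;
for v in(152,154,156): print("s10",v,held(s,z,.511,-.24,v))
print(s[148:168,262:284].max(2))
E
```

```text
spindle scene [np.float64(0.5132050467371834), np.float64(-0.23920010914818773)] 1.0967318001453816 2.6989950614600255
spindle top [np.float64(0.5130683925230994), np.float64(-0.24160619985177928)] 0.8880110556661733 0.9463575426222375
s9 149 (np.float64(0.504175426363945), np.float64(-0.2465959303379059), np.float64(24.897409439086914))
s9 151 (np.float64(0.5051967166513205), np.float64(-0.24592410376667975), np.float64(19.939939498901367))
s9 153 (np.float64(0.5053224701881409), np.float64(-0.24496521091461182), np.float64(18.063915252685547))
[ 0.5211428  -0.24233986  0.11274287] [0.26215091 0.18807725 0.13788396]
s10 152 (np.float64(0.508237419128418), np.float64(-0.24359779357910155), np.float64(25.19544219970703))
s10 154 (np.float64(0.510202054977417), np.float64(-0.24202261734008787), np.float64(20.944747924804688))
s10 156 (np.float64(0.5106385660767555), np.float64(-0.24007504355907439), np.float64(19.01299285888672))
[[ 81  57  50  48  49  50  70  81  64  52  48  50  48  50  55  90 114  77
   52  49  76 128]
 [109  67  51  50  49  47  51  58  54  50  50  49  47  49  50  58
[... 1002 characters left out ...]
4  68  87  63  48  47  73 105
  122 126 120 115]
 [169 169 168 168 167 164 141 109  81  55  44  53  63  65  58  54  82 116
  125 126 116 101]
 [168 169 169 169 169 169 165 149 122  74  56  90 103 102  79  53  61 106
  124 126 124 106]
 [168 169 169 169 170 168 169 165 142  85  66 111 127 124  83  57  55  95
  122 126 125 106]
 [168 168 169 168 169 168 169 167 140  86  61  85 103 101  70  52  62 107
  124 126 124 108]
 [169 168 169 168 168 168 168 165 146 104  73  64  62  63  56  58  84 119
  127 126 119 112]
 [168 168 168 168 168 167 166 167 163 144 114  93  79  87  88  99 115 125
  125 124 115 109]
 [169 168 168 167 167 167 168 168 167 164 152 140 132 137 140 145 145 133
  128 123 121 126]]
```

```bash
sed -i 's/vmin,yaw=.028,rad=11/vmin,yaw=.028,rad=11,vmax=161/; s/sel=(yy+o\[1\]>=vmin)/sel=(yy+o[1]>=vmin)\&((yy+o[1]<vmax)|(abs(xx+o[0]-273.5)>5))/' f.py
python3 - <<'E'
from f import *
s=cv2.imread("pics/s10.png");z=.0963
for vmin in(154,156):
  for vmax in(161,162): print(held(s,z,.512,-.24,vmin,vmax=vmax))
for P in([.513,-.2404],[.5106,-.2401]):
  uv=proj("scene",SK[:40]+[*P,z]);print(P,uv.min(0),uv.max(0))
out=[]
for n,f,(u,v) in(("scene","pics/s10.png",(250,130)),("top","pics/t9.png",(372,205))):
    k=8;c=crop(cv2.imread(f),u,v,48,48,k)
    def dots(P,col):
        for q in (proj(n,P)-[u,v]+.5)*k: cv2.circle(c,tuple(np.int32(q)),1,col,-1)
    zz=z if n=="scene" else .1075
    dots(SK[:40]+[.513,-.2404,zz],(0,255,255)); dots([[.513,-.2404,.088]],(0,0,255)); dots(SK[:40]*[.25,.25,0]+[.513,-.2404,.088],(0,255,0))
    out.append(c)
cv2.imwrite("pics/c9.png",np.hstack(out))
E
```

```text
(np.float64(0.5063943035006523), np.float64(-0.24527937376499176), np.float64(3.863485336303711))
(np.float64(0.5073809113502502), np.float64(-0.24456800365447998), np.float64(4.4876251220703125))
(np.float64(0.5064986248016358), np.float64(-0.24424972915649412), np.float64(2.892709732055664))
(np.float64(0.506835035648197), np.float64(-0.24340703976899383), np.float64(3.2883832454681396))
[0.513, -0.2404] [266.44580744 152.82161564] [280.39581154 163.47325256]
[0.5106, -0.2401] [266.84807294 152.41378576] [280.78745013 163.0487173 ]
```

View pics/c9.png

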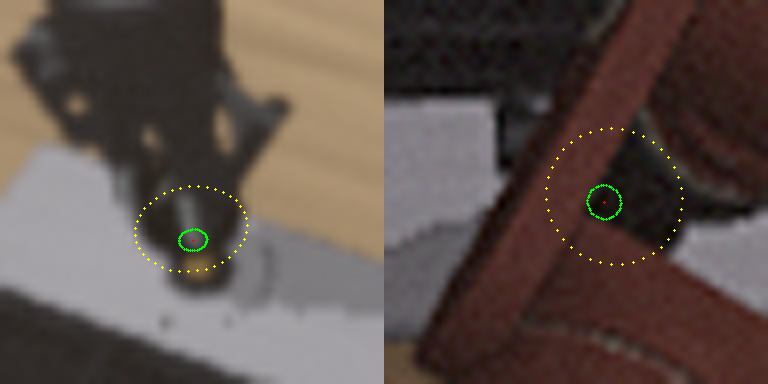

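The last picture I may view shows the knob held upright above the spindle in the scene view. Its skirt sits about 2.5 px higher than an on-axis skirt would, i.e. roughly 6 mm short in x and 4 mm in y, or else a height error. I use the top view numerically to decide.

```bash
python3 - <<'E'
from f import *
t=get_image("top")[:,:,::-1].copy();cv2.imwrite("pics/t10.png",t);o=get_obs();print(o["tool_pos"])
print("cols 394.. rows 226.."); print(t[222:246,392:420].max(2))
for P in([.513,-.2404,.0963],[.5066,-.2444,.0963]):
  uv=proj("top",SK[:40]+P);print(P,uv.min(0),uv.max(0))
E
```

```text
[ 0.52139802 -0.24265103  0.11321068]
cols 394.. rows 226..
[[ 45  77  84  85  79  80  86  87  79  31  36  56  72  46  44  42  44  47
   58  56  49  41  42  40  43  47  47  43]
 [ 60  87  85  82  83  82  84  83  66  21  25  44  66  66  54  51  37  39
   52  58  63  52  49  41  41  37  47  44]
 [ 75  79  81  82  80  81  84  77  25  26  24  33  49  73  73  51  54  34
   41  49  51  56  59  54  43  43  42  43]
 [ 84  84  85  75  84  85  79  44  20  21  25  19  32  55  73  63  53  45
   36  37  46  45  53  63  61  48  45  47]
 [ 84  84  79  85  81  85  72  26  31  30  28  29  31  33  57  79  59  58
   45  39  38  44  49  57  55  59  59  48]
 [ 85  85  82  79  86  80  46  21  31  26  34  28  29  30  27  47  69  54
   64  51  40  38  41  42  51  49  59  54]
 [ 83  80  81  86  84  69  29  28  27  29  26  26  31  33  29  35  44  65
   71  58  59  52  40  44  40  40  47  52]
 [ 82  79  84  88  82  49  28  32  26  28  30  34  30  25  35  32  34  38
   53  62  67  54  60  64  62  46  54  46]
 [ 77  83  80  84  66  22  21  22  31  22  31  29  30  32  28  22  32  29
   32  30  37  51  60  63  55 
[... 1231 characters left out ...]
7  71  76  76  73  79  77
   71  76  74  95 112 136 146 140 135 136]
 [ 58  61  64  64  65  59  69  69  71  73  79  75  72  78  77  77  79  75
   80  74  75  72  81 103 127 139 139 136]
 [ 56  62  66  64  67  72  69  67  72  73  69  74  77  77  79  79  75  72
   78  78  76  82  74  77  92 108 119 124]
 [ 56  54  52  60  59  65  77  71  75  71  76  72  79  81  77  78  76  78
   77  75  78  78  78  77  75  75  84  94]
 [ 69  55  58  66  58  62  58  64  68  77  75  75  77  77  77  76  74  80
   76  72  76  80  70  75  74  80  77  77]]
[0.513, -0.2404, 0.0963] [391.19970145 221.12199588] [408.00660917 237.88865177]
[0.5066, -0.2444, 0.0963] [392.56836065 223.17033907] [409.38816457 239.96624482]
```

The top view gives nearly the same offset as the scene view: the knob is about 14 mm along tool +x from the TCP, as it was at the grasp, so this is a fixed gripper offset. I shift by (+5, +4) mm and feel downward.

Emit:
{"api": "move_arm", "payload": {
  "deltas": [-1, -0.005, 0.004, 0, 0, -1, -0.005, 0.004, 0, 0, -1, -0.005, 0.004, 0.004, 0, -1, -0.005, 0.004, 0.008, 0, -1, -0.005, 0.004, 0.011, 0, -1, -0.005, 0.004, 0.013, 0, -1, -0.005, 0.004, 0.014, 0, -1, -0.005, 0.004, 0.014, 0],
  "force": 60
}}

```text
t: 9.8
tool_pos: [0.5264, -0.2387, 0.1001]
tool_rot: [0.046, -3.132, 0.003]
contact_force: [-0.9, 2.1, 6.5]
opening: 0.0229
```

```bash
python3 -c "
from station import *
o=get_obs();print(o['t'],o['tool_pos'],o['tool_rot'],o['contact_force'],o['wrist_torque'],o['opening'])"
```

```text
9.8 [ 0.52644553 -0.238653    0.10011294] [ 4.59817793e-02 -3.13181954e+00  3.06520731e-03] [-0.92026653  2.14588583  6.4891923 ] [ 0.2811749   0.34048274 -0.02988942] 0.02294904006324375
```

The underside should be about 4 mm below the tip, yet 6.5 N matches the spring being pressed. So it is probably resting on the chamfer, with a side force towards +y. I unload, shift towards that side and press again.

Emit:
{"api": "move_arm", "payload": {
  "deltas": [-1, 0, 0, -0.004, 0, -1, 0.0005, 0.0015, -0.004, 0, -1, 0.0005, 0.0015, -0.002, 0, -1, 0.0005, 0.0015, 0.0, 0, -1, 0.0005, 0.0015, 0.001, 0, -1, 0.0005, 0.0015, 0.001, 0]
}}

```text
t: 10.4
tool_pos: [0.5264, -0.2374, 0.0998]
tool_rot: [0.046, -3.133, 0.004]
contact_force: [0.1, 0.8, 7.1]
opening: 0.0229
```

```bash
cat > o.py <<'E'
from station import *
o=get_obs();print(round(o['t'],2),o['tool_pos'].round(4),o['tool_rot'].round(4),o['contact_force'].round(2),o['wrist_torque'].round(3),o['opening'])
E
python3 o.py
```

```text
10.4 [ 0.5264 -0.2374  0.0998] [ 0.046  -3.1327  0.0037] [0.08 0.83 7.11] [0.103 0.129 0.01 ] 0.022895005541886306
```

Emit:
{"api": "move_arm", "payload": {
  "deltas": [-1, 0.0005, 0, 0.001, 0, -1, 0.001, 0, 0.001, 0, -1, 0.0015, 0, 0.001, 0, -1, 0.002, 0, 0.001, 0, -1, 0.002, 0, 0.001, 0]
}}

```text
t: 10.9
tool_pos: [0.526, -0.2375, 0.1002]
tool_rot: [0.046, -3.137, 0.004]
contact_force: [2.8, 1.7, 6.8]
opening: 0.0229
```

```bash
python3 o.py
```

```text
10.9 [ 0.526  -0.2375  0.1002] [ 0.0458 -3.1369  0.0043] [2.84 1.74 6.76] [ 0.35  -0.407  0.028] 0.022912329176856292
```

```bash
python3 - <<'E'
from f import *
S=[]
for n,f,c in(("scene","pics/scene0.png",(274,161)),("top","pics/top0.png",(399,231))):
    im=cv2.imread(f).astype(np.float32);o=np.array(c)-15;w=im[o[1]:o[1]+30,o[0]:o[0]+30]
    d=w[...,2]-w[...,0];yy,xx=np.mgrid[:30,:30];sel=np.hypot(xx-15,yy-15)<8;bg=np.median(d[sel])
    S.append((n,o,np.clip((d-bg)/(d[sel].max()-bg),0,1),sel))
a=np.linspace(np.arccos(1/6),2*np.pi-np.arccos(1/6),40);D=np.c_[np.cos(a),np.sin(a)]*.006
for deg in range(-178,180,30):
    M=R.from_euler('z',deg,degrees=True).as_matrix()
    P0=np.vstack([np.c_[D,0*a+.0645],np.c_[D,0*a+.0865],np.c_[D*.75,0*a+.088]])@M.T
    r=[]
    for n,o,d,sel in S:
        def f(p):
            m=np.zeros((480,480),np.uint8);uv=proj(n,P0+[.511+p[0]*.01,-.24+p[1]*.01,0])-o
            cv2.fillConvexPoly(m,cv2.convexHull(np.int32((uv+.5)*16-.5)),1)
            m=blur(cv2.resize(m.astype(np.float32),(30,30),interpolation=cv2.INTER_AREA))
            k=(m*d*sel).sum()/((m*m*sel).sum()+1e-9);return (((k*m-d)**2)*sel).sum()
        s=minimize(f,[0,0],method="Nelder-Mead",options=dict(initial_simplex=[[0,0],[.4,0],[0,.4]]));r+=[np.round([.511+s.x[0]*.01,-.24+s.x[1]*.01],4),round(s.fun,2)]
    print(deg,*r)
E
```

```text
-178 [ 0.5098 -0.2406] 2.52 [ 0.5094 -0.2404] 0.92
-148 [ 0.5104 -0.2409] 2.55 [ 0.509  -0.2415] 1.61
-118 [ 0.5107 -0.2411] 2.57 [ 0.5105 -0.2432] 1.66
-88 [ 0.511  -0.2418] 2.56 [ 0.512  -0.2429] 1.1
-58 [ 0.5123 -0.2428] 3.02 [ 0.5124 -0.2423] 0.66
-28 [ 0.513  -0.2405] 2.88 [ 0.5126 -0.2419] 0.55
2 [ 0.5133 -0.2394] 2.69 [ 0.5129 -0.2412] 0.99
32 [ 0.5131 -0.239 ] 2.6 [ 0.5125 -0.2397] 1.77
62 [ 0.5127 -0.2386] 2.63 [ 0.5112 -0.2384] 1.39
92 [ 0.5116 -0.2386] 2.76 [ 0.5105 -0.239 ] 0.89
122 [ 0.5101 -0.2389] 3.03 [ 0.5101 -0.2391] 0.66
152 [ 0.5095 -0.2398] 2.67 [ 0.5098 -0.2394] 0.57
```

Emit:
{"api": "move_arm", "payload": {
  "deltas": [-1, 0.0018, 0.0005, -0.005, 0, -1, 0.0018, 0.0005, -0.005, 0, -1, 0.0018, 0.0005, -0.003, 0, -1, 0.0018, 0.0005, -0.001, 0, -1, 0.0018, 0.0005, 0.001, 0, -1, 0.0018, 0.0005, 0.001, 0]
}}

```text
t: 11.5
tool_pos: [0.524, -0.2371, 0.0992]
tool_rot: [0.046, -3.136, 0.004]
contact_force: [-1.6, 0.1, 6.9]
opening: 0.0228
```

```bash
python3 o.py
```

```text
11.5 [ 0.524  -0.2371  0.0992] [ 0.0456 -3.1362  0.0041] [-1.58  0.14  6.95] [ 0.117  0.294 -0.021] 0.022791343373269893
```

Emit:
{"api": "move_arm", "payload": {
  "deltas": [-1, 0.0015, 0, -0.004, 0, -1, 0.0015, 0, -0.004, 0, -1, 0.0015, 0, -0.002, 0, -1, 0.0015, 0, 0, 0, -1, 0.0015, 0, 0.001, 0, -1, 0.0015, 0, 0.001, 0]
}}

```text
t: 12.1
tool_pos: [0.5224, -0.2386, 0.098]
tool_rot: [0.046, -3.136, 0.009]
contact_force: [-0.0, -5.4, 1.8]
opening: 0.0222
```

```bash
python3 o.py
```

```text
12.1 [ 0.5224 -0.2386  0.098 ] [ 0.0456 -3.1362  0.009 ] [-0.02 -5.4   1.82] [-1.061 -0.106  0.143] 0.02219475884466086
```

It went in: Fz dropped to 1.8 N and the knob is about 6 mm down, with a side load of -5.4 N in y. I relieve that and slide it down.

Emit:
{"api": "move_arm", "payload": {
  "deltas": [-1, 0, -0.001, 0, 0, -1, 0, -0.001, 0, 0, -1, 0, -0.001, 0.003, 0, -1, 0, -0.001, 0.003, 0]
}}

```text
t: 12.5
tool_pos: [0.5219, -0.239, 0.0938]
tool_rot: [0.046, -3.135, 0.007]
contact_force: [1.9, -0.6, -2.2]
opening: 0.0224
```

```bash
python3 o.py
```

```text
12.5 [ 0.5219 -0.239   0.0938] [ 0.0457 -3.1351  0.007 ] [ 1.88 -0.6  -2.21] [-0.119 -0.384 -0.012] 0.022416176018828688
```

Emit:
{"api": "move_arm", "payload": {
  "deltas": [-1, -0.0005, 0, 0.002, 0, -1, -0.0005, 0, 0.004, 0, -1, -0.0005, 0, 0.005, 0, -1, -0.0005, 0, 0.006, 0, -1, -0.0005, 0, 0.006, 0]
}}

```text
t: 13.0
tool_pos: [0.5222, -0.239, 0.088]
tool_rot: [0.046, -3.134, 0.007]
contact_force: [-1.8, -0.1, 3.7]
opening: 0.0226
```

```bash
python3 o.py
```

```text
13.0 [ 0.5222 -0.239   0.088 ] [ 0.0457 -3.1342  0.0067] [-1.81 -0.1   3.67] [-0.076  0.477 -0.018] 0.022631962412846977
```

Emit:
{"api": "move_arm", "payload": {
  "deltas": [-1, 0.0004, 0, 0.003, 0, -1, 0.0004, 0, 0.006, 0, -1, 0.0004, 0, 0.009, 0, -1, 0.0004, 0, 0.011, 0, -1, 0.0004, 0, 0.011, 0, -1, 0.0004, 0, 0.011, 0],
  "force": 80
}}

```text
t: 13.6
tool_pos: [0.5226, -0.2393, 0.0818]
tool_rot: [0.046, -3.135, 0.007]
contact_force: [-9.3, 5.5, 25.7]
opening: 0.022
```

```bash
python3 o.py
```

```text
13.6 [ 0.5226 -0.2393  0.0818] [ 0.0459 -3.1345  0.0068] [-9.29  5.53 25.67] [ 0.936  2.028 -0.075] 0.02204009383444598
```

The stop is reached: 6.2 mm of travel after seating contact, with the force rising steeply to 25.7 N. I ease the side load, keep a firm push, and check with the camera fit.

Emit:
{"api": "move_arm", "payload": {
  "deltas": [-1, 0.001, 0.0008, 0.0035, 0, -1, 0.001, 0.0008, 0.0035, 0, -1, 0.001, 0.0008, 0.0035, 0, -1, 0.001, 0.0008, 0.0035, 0]
}}

```text
t: 14.0
tool_pos: [0.5225, -0.2392, 0.082]
tool_rot: [0.046, -3.136, 0.009]
contact_force: [-7.3, 3.0, 18.7]
opening: 0.022
```

```bash
python3 o.py; python3 - <<'E'
from f import *
s=get_image("scene")[:,:,::-1].copy();cv2.imwrite("pics/s11.png",s)
for vm in(157,159): print(held(s,.066,.511,-.24,vm,vmax=400))
print(get_obs()["contact_force"])
E
python3 o.py
```

```text
14.0 [ 0.5225 -0.2392  0.082 ] [ 0.0462 -3.1356  0.0087] [-7.34  3.01 18.7 ] [ 0.441  1.411 -0.022] 0.02199518642479359
(np.float64(0.5064082480669022), np.float64(-0.24142759984731674), np.float64(11.643465995788574))
(np.float64(0.5076602478027343), np.float64(-0.24056941223144532), np.float64(5.051959991455078))
[-7.0452213   2.46710098 19.23393017]
14.05 [ 0.5225 -0.2392  0.082 ] [ 0.0461 -3.1355  0.0086] [-7.05  2.47 19.23] [ 0.49   1.426 -0.052] 0.022190671144078914
```

```bash
python3 -c "
from station import *
print(order.finish_job())"; python3 o.py
```

```text
the job is handed in; nothing more can be done
None
the job is handed in; nothing more can be done
```

The black knob is on the bare spindle with its flat matched to the spindle's. I handed the job in at about 14 s with the gripper still holding the knob pressed down against the tap's stop.

**How it went**
- **First grasp missed:** the fingertips were about 20 mm shorter than the stated 25 mm, so the shut fingers stopped on the knob's top with about 12 N. The knob did not move. Lower down and shifted 9 mm, the second grasp held.
- **Fitting:** three presses on the spindle's tip did not enter. I shifted by the side forces, and the fourth went in.

**Last checks**
- **Seating:** contact came at tool height 88.0 mm, where 88.4 mm was expected.
- **Pressing:** the knob then went down another 6 mm to a hard stop. The push was about 19 N against the spring's 8.5 N, with the grip opening steady at 22 mm.
- **Depth:** from the tool heights, the underside ended 65.6 mm above the counter, against 66 mm for fully home and fully pressed.

**Disagreements**
- **Camera position:** the last scene-camera fit put the knob at x 0.507 m, 3–6 mm short of the 0.511–0.513 m I had estimated for the spindle. The same fit was short by a similar amount before insertion, so I read it as camera or height bias.
- **Side load:** about 7 N sideways remained on the gripper.
- **Not seen:** I had used all 12 picture views before insertion, so the final seating rests on force, tool height and the numeric fit. The spindle flat was taken as facing the burner, as described; the pictures could not confirm it. I did not re-check the jars and saucepan at the end, but the arm was not sent near them.

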